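# Click a carton into the labelling nest

### The job

Set the purple carton upright and lengthwise on the open end of the labelling nest, then push it along the nest past the orange sprung catch until the catch clicks shut behind it and the sprung rubber pad at the far end holds it tight against the catch. Press gently: stop as soon as it has clicked, never squash the pad far beyond that, and let go. Leave the brown carton, the tape roll and the scanner alone.

Things in the scene. Friction and masses are not known exactly. Their poses are not given: they have to be found in the camera images.
- carton_mid (a point): Centre (half-way up) of the purple cardboard carton, 90 long (its x) x 60 wide (its y) x 70 mm high (its z, up), about 0.25 kg (0.18-0.35), rigid, with a pale green slip on top. It starts upright on the bench, to the left or right of the nest. Either end may lead. Grasp it across its 60 mm width.
- lane: Labelling nest: fixed white deck 350 long x 130 mm wide, top 6 mm above the bench. Origin: bench level, on the track's middle line, at the edge of the open near end; +x runs along the track to the pad, z up. Guide walls rise 12 mm over the deck. A catch block (orange catch, pad, 52 mm high blue back block) is clamped at a different x each time, NOT measured: the catch's blocking face is at x = 155 to 195 mm.
- lane_bay (a point): Middle of the open end, on the deck (6 mm above the bench), at lane x = 55 mm; axes as the nest. Here the carton is set down, clear of the catch. Walls stand at y = -39 and 39 mm from x = 0 to 95; the near end is open, so the carton can be pushed from behind: at the middle of its rear face, 30 to 45 mm above the bench.
- lane_throat (a point): Middle of the track on the deck (6 mm above the bench) at lane x = 118 mm, where the walls have funnelled in to 64 mm apart (66 past the catch). Sliding and passing the catch take 1 to 5 N; the pad's spring comes on top. The click comes at about 12 to 18 N in all, the squash limit at about 21 N. At rest, clicked in, the carton's centre is 45 mm beyond the blocking face.
- pawl (a joint): Swing of the orange catch, rad: 0 shut (blocking), about 0.17 to 0.3 with a carton beside it. It is an arm on the +y side, 7 to 19 mm above the bench, hinged 45 mm nearer than its blocking face and reaching in to y = 20 mm. A carton pushed to +x swings it aside; it springs back to 0 behind the carton's rear face once that is 2 to 5 mm past the blocking face.
- pad (a joint): How far the rubber pad is pushed in, m: 0 free, spring 0.9 N per mm. Its face, 52 wide, 12 to 52 mm above the bench, waits 85 mm beyond the blocking face. About 0.008 to 0.011 at the click, 0.005 when the carton is clicked in and let go; more than 0.016 (14 N on the pad) counts as squashed.
- brown_mid (a point): Centre of a brown kraft carton 85 x 65 x 60 mm high with a green band, loose bystander; it stands on the other side of the nest from the purple one.
- tape: Roll of tan packing tape lying flat, 90 mm across, 45 mm high, loose bystander. Origin: centre of its underside.
- scanner: Black phone-like handheld scanner lying flat, 150 (x) x 70 x 12 mm, loose bystander. Origin: centre of its underside.
There are look-alikes about, which are no part of the job. Leave any red or yellow look-alike of the part that bears carton_mid alone.

How it is judged (in metres and radians):
On the way, in this order (a step that is already met when the one before it is completed fails the run):
1. the purple carton stands upright on the deck's open end, lengthwise between the guide walls, short of the catch (which is shut) (angle between carton_mid's own z axis and vertical below 0.12 rad and z of carton_mid in the frame of lane between 0.034 and 0.047 m and x of carton_mid in the frame of lane between 0 and 0.115 m and y of carton_mid in the frame of lane between -0.02 and 0.02 m and angle between the x axis of carton_mid and the x axis of lane, either way round below 0.3 rad and value of joint pawl below 0.08 rad), for 0.1 s.
2. the carton, on the deck, is swinging the catch aside before it reaches the pad (angle between carton_mid's own z axis and vertical below 0.12 rad and z of carton_mid in the frame of lane between 0.034 and 0.047 m and x of carton_mid in the frame of lane between 0.085 and 0.215 m and y of carton_mid in the frame of lane between -0.02 and 0.02 m and value of joint pawl above 0.12 rad and value of joint pad below 0.002 m), for 0.1 s.
At the end, for the whole second after the job is handed in: The purple carton rests upright (within 0.12 rad) on the nest's deck, in line with it (0.12 rad, 8 mm sideways), held between the shut catch (swing under 0.06 rad) and the pad, which it keeps pushed in by 2.5 to 9 mm (angle between carton_mid's own z axis and vertical below 0.12 rad and z of carton_mid in the frame of lane between 0.034 and 0.047 m and x of carton_mid in the frame of lane between 0.19 and 0.25 m and y of carton_mid in the frame of lane between -0.008 and 0.008 m and angle between the x axis of carton_mid and the x axis of lane, either way round below 0.12 rad and value of joint pawl below 0.06 rad and value of joint pad between 0.0025 and 0.009 m and linear speed of carton below 0.01 m/s); the robot touches nothing.
It fails at once if the pad is squashed more than 16 mm (value of joint pad above 0.016 m).
It fails at once if the brown carton, the tape roll or the scanner is moved more than 20 mm (distance of any of brown_mid, tape, scanner from where it was at the start of the episode above 0.02 m).
It also fails if it takes over 61 s, if anything falls off the work surface, if the arm or the gripper's body presses on something with over 40 N, if the wrist force passes 120 N, or if a joint passes its speed limit or range.

### The arm

A 6-joint arm with a two-finger parallel gripper is mounted at the origin on the work surface. World frame = base frame: x ahead of the robot, y to its left, z up, the work surface at z = 0. Lengths are in m, angles in degrees, forces in N, time in s.
With the tool pointing down it reaches from about 0.4 to 0.825 m from the base axis. Payload 7 kg.
Tool frame: the origin (TCP) lies on the centre line of the jaws, within the pads' length; the fingertips stand 19 mm ahead of it and the grasp point (between the pads) is the TCP; z points along the fingers, y is the line along which they close (so a half turn about z gives the same grasp; the last joint's range is limited). The gripper opens to 88 mm and grips with 3 to 60 N. Pads are 19 mm wide; open, the fingers measure 130 mm over their backs; the gripper's body (78 mm by 193 mm) begins 47 mm behind the grasp point.
Start: joints at [-59.696, 20.546, 0.682, 0, -70.136, -16.507], TCP at [0.161, -0.656, 0.246] pointing down, gripper open.
Joint ranges: [-176.03, 176.03], [-82.01, 121.73], [-58.28, 71.71], [-173.87, 95.51], [-174.79, -0.11], [-173.66, 173.66]. Speed limits (degrees/s): [136.94, 136.94, 172.46, 180, 180, 180].

### API

Orientations are given as [roll, pitch, yaw] about the fixed x, y, z axes, in that order (R = Rz(yaw) Ry(pitch) Rx(roll)).
In Python, from plant import get_state, capture, close_job gives the robot as it stands.
- The arm moves only by the tool apply_moves, never from a script. Its argument "targets" is a list of rows, each a list of 7 numbers: the opening, from 0 (shut) to 1 (fully open), then the shift along the tool's x, y, z normalised to -1 to 1, where 1 is 1000 mm, then the turn, a rotation vector about the tool's x, y, z normalised to -1 to 1, where 1 is 90 degrees. In form: [[claw, tx, ty, tz, ax, ay, az], ...]. A call has 1 to 20 rows; each row shifts and turns the commanded pose from where the row before left it, along the tool's axes as they then stand; what a row does not reach is not made up. A row lasts 1/12 s, in which the tool goes at most 41.7 mm and 7.16 degrees, less where a joint would pass 70% of its speed; a pose out of reach is approached as far as the arm can. A call with a number of a shift or a turn outside -1 to 1 is refused whole. A call with a gripper value outside its range is refused whole. The fingers move at their own pace and stop on an object; "newtons" is the grip in N (left out, the last holds). Time passes only in rows, so rows that do not move let the fingers close. It gives the time, the measured TCP pose, the force, the opening and the grip force at its end, in the units of the state.
- get_state(): the state, without advancing time (a new reading comes with each control period).
- capture(name): name is "scene" or "top"; returns a dict with "frame" (420x560x3 uint8, red, green, blue), "range_z" (420x560 float32, m along the optical axis (not along the pixel's ray), 0 where there is no reading), "camera_matrix" (3x3 intrinsics, pixels), "T" (4x4, takes a point from camera to world coordinates). Camera axes: x right, y down, z forward; pixel columns grow to the right and rows downward; lengths in m; the calibration is good to about 2 mm. A picture is of the moment at which its call begins.
- close_job(): hands the job in; it is judged then, once.
The state is a dict: "time_s": time; "joints": joint angles; "qd": joint speeds; "joint_torque": joint torques, N m; "tcp_pos": TCP position; "eef_rot": TCP orientation; "contact_force": force on the tool from outside, world axes, zero at the start; "moment": the same for the moment, N m; "gripper_width": finger opening in m; "gripper_force": force on a finger pad.
Only numpy, scipy, OpenCV 4.12 (cv2) and the standard library are available. Lean on these libraries where they do the work, as an engineer would, in place of code of your own. Each camera call takes 0.05 s, during which the arm holds its last target. There are 200 camera calls.

## Working session

There is one attempt and no reset: what is moved stays moved. The work goes in short steps, Python scripts to look and compute and a tool call to move; the robot and the scene stay as the last step left them, time stands still between calls to the robot, and variables do not carry over. Pictures are saved under pics/ and viewed, at most 10 in all, crops included, and the job is handed in when it is done.

Besides the shell and the picture viewer there is one more tool, called after "Call:" as name(argument=value, ...), one argument or row to a line, values as JSON. apply_moves: Moves the arm, as the interface text tells. Scaled input: -1 to 1 covers 1000 mm each way for a shift and 90 degrees each way for a turn. Its arguments: {"type":"object","properties":{"targets":{"type":"array","items":{"type":"array","items":{"type":"number"}}},"newtons":{"type":"number"}},"required":["targets"]}

```bash
mkdir -p pics; ls; python3 - <<'E'
from plant import *
import cv2,numpy as np
s=get_state();print(s)
for n in("scene","top"):
    c=capture(n);np.savez(f"pics/{n}0.npz",**c)
    cv2.imwrite(f"pics/{n}0.png",c["frame"][:,:,::-1]);print(c["camera_matrix"],c["T"])
E
```

```text
pics
{'time_s': 0.0, 'joints': array([-5.96961729e+01,  2.05907262e+01,  6.35145292e-01, -2.17309653e-02,
       -7.01362374e+01, -1.65076644e+01]), 'qd': array([ 0.05526014,  0.08605186,  0.02497411, -0.00729835, -0.04175667,
        0.01212485]), 'joint_torque': array([ 4.61365380e-04, -5.82717669e+01,  2.93075502e+01,  6.99775457e+00,
        7.14180715e-03, -1.42519734e-04]), 'tcp_pos': array([ 0.16085372, -0.65508623,  0.24463602]), 'eef_rot': array([ 1.79906161e+02, -6.50568742e-03, -1.66211232e+02]), 'contact_force': array([-0.31609413, -0.50381132, -0.29242026]), 'moment': array([-0.03934902,  0.036426  ,  0.00158741]), 'gripper_force': 0.0, 'gripper_width': 0.08752063003478328}
[[463.85288813   0.         284.87290698]
 [  0.         463.85288813 211.60922644]
 [  0.           0.           1.        ]] [[-0.71508229  0.51731901 -0.47014717  1.08229661]
 [ 0.69894305  0.54033448 -0.46852669  0.60273764]
 [ 0.01165896 -0.66364124 -0.74796014  0.95099206]
 [ 0.          0.          0.          1.        ]]
[[518.04899778   0.         281.51914426]
 [  0.         518.04899778 209.57199949]
 [  0.           0.           1.        ]] [[-0.02460872 -0.99432265  0.10352231  0.37478488]
 [-0.9996469   0.02551357  0.00742538  0.0208404 ]
 [-0.01002444 -0.10330303 -0.99459941  1.28696585]
 [ 0.          0.          0.          1.        ]]
```

View pics/top0.png

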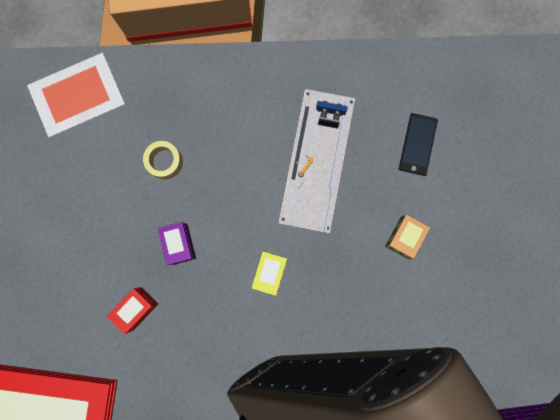

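View pics/scene0.png

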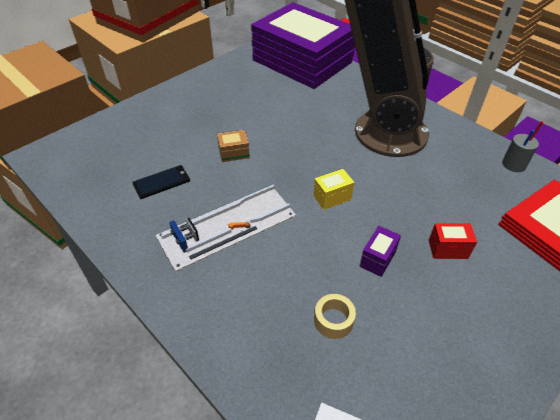

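The top view shows the purple carton at (176,243), the nest from its open end at about (305,230) to the blue block at (331,107), and the catch at (305,167). The yellow look-alike is at (270,273), near the open end. The scene view agrees with this.

```bash
cat > h.py <<'E'
import numpy as np,cv2
from plant import *
def pts(c):
    K,T=c["camera_matrix"],c["T"];h,w=c["range_z"].shape
    u,v=np.meshgrid(np.arange(w),np.arange(h));z=c["range_z"]
    P=np.stack([(u-K[0,2])/K[0,0]*z,(v-K[1,2])/K[1,1]*z,z],-1)
    return P@T[:3,:3].T+T[:3,3]
def plane(c,uv,z):
    K,T=c["camera_matrix"],c["T"];uv=np.atleast_2d(uv).astype(float)
    d=np.c_[(uv-K[:2,2])/[K[0,0],K[1,1]],np.ones(len(uv))]@T[:3,:3].T
    return (T[:3,3]+d*((z-T[2,3])/d[:,2])[:,None])[:,:2]
def rect(xy):
    (c,s,a)=cv2.minAreaRect((xy*1000).astype(np.float32))
    if s[0]<s[1]: s=s[::-1];a+=90
    a=(a+90)%180-90
    return np.round(c,1),np.round(s,1),round(a,2)
def mask(c,lo,hi,box):
    m=cv2.inRange(cv2.cvtColor(c["frame"],cv2.COLOR_RGB2HSV),lo,hi)
    k=np.zeros_like(m);x0,y0,x1,y1=box;k[y0:y1,x0:x1]=m[y0:y1,x0:x1];return k
E
python3 - <<'E'
from h import *
c=dict(np.load("pics/top0.npz"));P=pts(c);Z=P[...,2]
def box(b,zlo,zhi,name,zp):
    x0,y0,x1,y1=b;k=np.zeros(Z.shape,bool);k[y0:y1,x0:x1]=True
    m=k&(Z>zlo)&(Z<zhi);v,u=np.nonzero(m)
    print(name,m.sum(),np.median(Z[m]),rect(plane(c,np.c_[u,v],zp)))
box((145,210,205,275),.055,.09,"purple",.07)
box((245,240,292,300),.04,.09,"yellow",.07)
box((380,205,435,265),.04,.09,"brown",.06)
box((135,135,190,185),.03,.06,"tape",.045)
m=mask(c,(0,0,140),(180,60,255),(270,80,365,240))
cs,_=cv2.findContours(m,0,2);q=max(cs,key=cv2.contourArea)[:,0]
print("deck",rect(plane(c,q,.006)), plane(c,cv2.boxPoints(cv2.minAreaRect(q)),.006))
m=mask(c,(5,150,150),(20,255,255),(280,140,330,190));v,u=np.nonzero(m)
print("catch",plane(c,np.c_[u,v],.019)[[u.argmin(),u.argmax(),v.argmin(),v.argmax()]])
print("bench z",np.median(Z[280:330,180:240]))
m=mask(c,(105,120,40),(125,255,255),(305,85,360,125));v,u=np.nonzero(m);print("blue",rect(plane(c,np.c_[u,v],.058)))
s=cv2.resize(c["frame"][70:310,140:380,::-1],None,fx=2.5,fy=2.5,interpolation=cv2.INTER_CUBIC);cv2.imwrite("pics/crop.png",s)
E
```

```text
purple 1020 0.0713935445529349 (array([429.5, 282.7]), array([90.6, 63.1]), 13.97)
yellow 1004 0.07132413951569538 (array([353.7,  63.2]), array([90. , 60.3]), -18.23)
brown 1062 0.060757884578986676 (array([ 431.5, -268.7]), array([87.3, 68.3]), -30.56)
tape 688 0.045566211069598905 (array([636.5, 320.6]), array([91.9, 87.7]), 44.0)
deck (array([631.5, -61. ]), array([353.1, 132.3]), -12.65) [[ 0.47347588  0.0420245 ]
 [ 0.81908517 -0.0332805 ]
 [ 0.78887533 -0.16521717]
 [ 0.44511686 -0.0866298 ]]
catch [[ 0.60407652 -0.02289034]
 [ 0.63362878 -0.04859096]
 [ 0.63382752 -0.04114198]
 [ 0.59898957 -0.02522298]]
bench z 0.0013012414316361243
blue (array([748.9, -97.1]), array([72.4, 22.8]), 77.84)
```

View pics/crop.png

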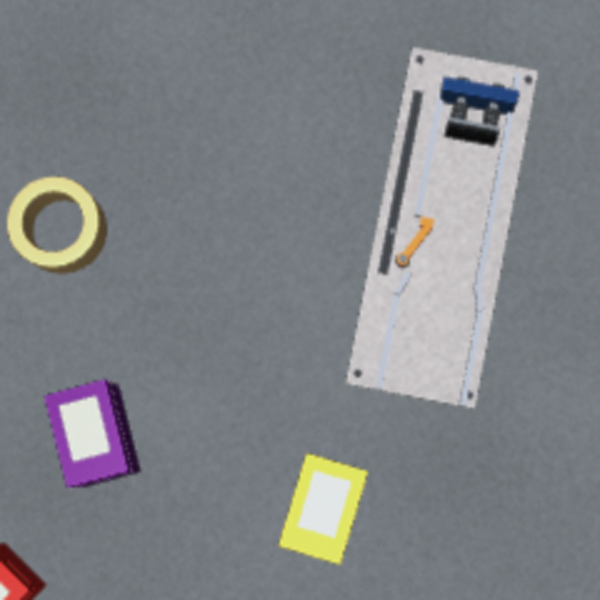

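The crop shows the walls offset from the deck's middle, towards the right in the image. The catch is at crop (415,240) and the pad face at (472,132). I'll move above the purple carton first, then refine the track line from the saved image.

Call:
apply_moves(
  targets=[
    [1, -0.0324, 0.0233, 0, 0, 0, 0],
    [1, -0.0324, 0.0233, 0, 0, 0, 0],
    [1, -0.0324, 0.0233, 0, 0, 0, 0],
    [1, -0.0324, 0.0233, 0, 0, 0, 0],
    [1, -0.0324, 0.0233, 0, 0, 0, 0],
    [1, -0.0324, 0.0233, 0, 0, 0, 0],
    [1, -0.0324, 0.0233, 0, 0, 0, 0],
    [1, -0.0324, 0.0233, 0, 0, 0, 0],
    [1, -0.0324, 0.0233, 0, 0, 0, 0],
    [1, -0.0324, 0.0233, 0, 0, 0, 0],
    [1, -0.0324, 0.0233, 0, 0, 0, 0],
    [1, -0.0324, 0.0233, 0, 0, 0, 0],
    [1, -0.0324, 0.0233, 0, 0, 0, 0],
    [1, -0.0324, 0.0233, 0, 0, 0, 0],
    [1, -0.0324, 0.0233, 0, 0, 0, 0],
  ],
)

```text
time_s: 1.35
tcp_pos: [0.5503, -0.1983, 0.2454]
eef_rot: [180.0, -0.0, -166.2]
contact_force: [0.7, -0.7, 0.2]
gripper_width: 0.0878
gripper_force: 0.0
```

Call:
apply_moves(
  targets=[
    [1, 0, 0.0384, 0, 0, 0, 0],
    [1, 0, 0.0384, 0, 0, 0, 0],
    [1, 0, 0.0384, 0, 0, 0, 0],
    [1, 0, 0.0384, 0, 0, 0, 0],
    [1, 0, 0.0384, 0, 0, 0, 0],
    [1, 0, 0.0384, 0, 0, 0, 0],
    [1, 0, 0.0384, 0, 0, 0, 0],
    [1, 0, 0.0384, 0, 0, 0, 0],
    [1, 0, 0.0384, 0, 0, 0, 0],
    [1, 0, 0.0384, 0, 0, 0, 0],
    [1, 0, 0.0384, 0, 0, 0, 0],
    [1, 0, 0.0384, 0, 0, 0, 0],
    [1, 0, 0.0384, 0, 0, 0, 0],
    [1, 0, 0, 0, 0, 0, 0],
    [1, 0, 0, 0, 0, 0, 0],
    [1, 0, 0, 0, 0, 0, 0],
  ],
)

```text
time_s: 2.68
tcp_pos: [0.4301, 0.2845, 0.2451]
eef_rot: [-180.0, -0.1, -166.2]
contact_force: [0.4, -0.2, 0.1]
gripper_width: 0.0875
gripper_force: 0.0
```

```bash
python3 - <<'E'
from h import *
c=dict(np.load("pics/top0.npz"));th=np.deg2rad(-12.65)
e=np.array([np.cos(th),np.sin(th)]);n=np.array([-e[1],e[0]]);dc=np.array([.6315,-.061])
O=dc-e*.175
def L(uv,z): d=plane(c,uv,z)-O; return np.c_[d@e,d@n]*1000
P=pts(c); d=P[...,:2]-O; X=d@e*1000; Y=d@n*1000
# bluish wall lines: strongest blue-minus-red at z~.018, profile per x-band
v,u=np.mgrid[80:240,270:365]; uv=np.c_[u.ravel(),v.ravel()]
f=c["frame"][80:240,270:365].astype(int).reshape(-1,3);l=L(uv,.018);b=f[:,2]-f[:,0]
for x0 in (5,25,45,65,120,200,240):
    s=(l[:,0]>x0)&(l[:,0]<x0+20)&(abs(l[:,1])<58)
    h,ed=np.histogram(l[s,1],np.arange(-58,60,4),weights=b[s]);k,_=np.histogram(l[s,1],ed)
    print(x0,np.c_[ed[:-1]+2,h/np.maximum(k,1)].round()[np.argsort(-h/np.maximum(k,1))[:5]].astype(int).tolist())
m=mask(c,(0,0,0),(180,255,50),(310,112,345,135));vv,uu=np.nonzero(m);l=L(np.c_[uu,vv],.052);print("pad",l.min(0),l.max(0))
m=mask(c,(105,120,40),(125,255,255),(305,85,360,125));vv,uu=np.nonzero(m);l=L(np.c_[uu,vv],.058);print("blue",l.min(0),l.max(0))
m=mask(c,(5,150,150),(20,255,255),(280,140,330,190));vv,uu=np.nonzero(m);l=L(np.c_[uu,vv],.019);print("catch",l.min(0),l.max(0))
c=capture("top");cv2.imwrite("pics/top1.png",c["frame"][:,:,::-1])
print(get_state())
E
```

```text
5 [[-52, 21], [32, 20], [-56, 10], [28, 5], [-48, 4]]
25 [[-52, 20], [32, 20], [28, 7], [-56, 6], [36, 4]]
45 [[32, 21], [-52, 21], [-56, 7], [28, 6], [-48, 4]]
65 [[-52, 20], [32, 20], [28, 7], [-56, 6], [-48, 5]]
120 [[-44, 18], [-48, 10], [48, 8], [52, 7], [44, 1]]
200 [[28, 20], [-44, 19], [-48, 12], [24, 10], [48, 8]]
240 [[28, 20], [-44, 19], [24, 10], [-48, 9], [48, 8]]
pad [253.69257578 -32.89265783] [265.94396114  13.44120797]
blue [285.8580248 -45.7358174] [308.76219577  26.6851465 ]
catch [135.44374494  11.62034117] [174.35959569  31.17899099]
{'time_s': 2.7333, 'joints': array([ 5.52484751e+01,  5.48923522e+00, -1.91523155e+01, -5.90326889e-03,
       -6.54036402e+01, -1.31456815e+02]), 'qd': array([-0.93163927, -0.44856618, -0.01927212,  0.03067416,  0.01836352,
       -0.06047378]), 'joint_torque': array([ 7.54848383e-01, -3.56600153e+01,  2.84129834e+01,  6.65849805e+00,
       -6.08758978e-02, -8.20138230e-03]), 'tcp_pos': array([0.43039429, 0.28395433, 0.24528892]), 'eef_rot': array([-1.79974102e+02, -3.74209930e-02, -1.66210808e+02]), 'contact_force': array([ 0.6346342 , -0.19829148,  0.22165436]), 'moment': array([-0.05279732,  0.0216662 ,  0.0003022 ]), 'gripper_force': 0.0, 'gripper_width': 0.0878368094606201}
```

Call:
apply_moves(
  newtons=20,
  targets=[
    [1, 0, 0, 0.03, 0, 0, 0],
    [1, 0, 0, 0.03, 0, 0, 0],
    [1, 0, 0, 0.03, 0, 0, 0],
    [1, 0, 0, 0.03, 0, 0, 0],
    [1, 0, 0, 0.03, 0, 0, 0],
    [1, 0, 0, 0.025, 0, 0, 0],
    [1, 0, 0, 0.02, 0, 0, 0],
    [1, 0, 0, 0, 0, 0, 0],
    [1, 0, 0, 0, 0, 0, 0],
    [0.5, 0, 0, 0, 0, 0, 0],
    [0.5, 0, 0, 0, 0, 0, 0],
    [0.5, 0, 0, 0, 0, 0, 0],
    [0.5, 0, 0, 0, 0, 0, 0],
    [0.5, 0, 0, 0, 0, 0, 0],
    [0.5, 0, 0, 0, 0, 0, 0],
    [0.5, 0, 0, 0, 0, 0, 0],
    [0.5, 0, 0, 0, 0, 0, 0],
    [0.5, 0, 0, 0, 0, 0, 0],
  ],
)

```text
time_s: 4.23
tcp_pos: [0.4308, 0.2848, 0.0514]
eef_rot: [180.0, 0.0, -166.2]
contact_force: [-1.1, -1.9, 7.9]
gripper_width: 0.0601
gripper_force: 20.0
```

Call:
apply_moves(
  targets=[
    [0.5, 0, 0, -0.02, 0, 0, 0],
    [0.5, 0, 0, -0.02, 0, 0, 0],
    [0.5, 0, 0, -0.03, 0, 0, 0],
    [0.5, 0, 0, -0.03, 0, 0, 0],
    [0.5, 0, -0.0282, 0, 0, 0, 0],
    [0.5, 0, -0.0282, 0, 0, 0, 0],
    [0.5, 0, -0.0282, 0, 0, 0, 0],
    [0.5, 0, -0.0282, 0, 0, 0, 0],
    [0.5, 0, -0.0282, 0, 0, 0, 0],
    [0.5, 0, -0.0282, 0, 0, 0, 0],
    [0.5, 0, -0.0282, 0, 0, 0, 0],
    [0.5, 0, -0.0282, 0, 0, 0, 0],
    [0.5, 0, -0.0282, 0, 0, 0, 0],
    [0.5, 0, -0.0282, 0, 0, 0, 0],
    [0.5, 0, -0.0282, 0, 0, 0, 0],
    [0.5, 0, -0.0282, 0, 0, 0, 0],
    [0.5, 0, 0, 0, 0, 0, 0],
  ],
)

```text
time_s: 5.65
tcp_pos: [0.5114, -0.0473, 0.1502]
eef_rot: [-180.0, -0.1, -166.3]
contact_force: [0.5, -0.6, -2.3]
gripper_width: 0.0596
gripper_force: 20.0
```

Call:
apply_moves(
  targets=[
    [0.5, 0, 0, 0, 0, 0, 0.0588],
    [0.5, 0, 0, 0, 0, 0, 0.0588],
    [0.5, 0, 0, 0, 0, 0, 0.0588],
    [0.5, 0, 0, 0, 0, 0, 0.0588],
    [0.5, 0, 0, 0, 0, 0, 0.0588],
    [0.5, 0, 0, 0, 0, 0, 0],
    [0.5, 0, 0, 0, 0, 0, 0],
    [0.5, 0, 0, 0, 0, 0, 0],
  ],
)

```text
time_s: 6.32
tcp_pos: [0.5111, -0.0439, 0.1505]
eef_rot: [-180.0, -0.0, 167.5]
contact_force: [-0.1, 0.6, -1.5]
gripper_width: 0.06
gripper_force: 20.0
```

```bash
python3 - <<'E'
from h import *
O=np.array([.46075,-.0227]);e=np.array([.9757,-.2190]);n=np.array([.2190,.9757])
print(get_state()["contact_force"])
ims=[]
for k in("scene","top"):
    c=capture(k);f=c["frame"][:,:,::-1]
    ims.append(cv2.resize(f[110:310,130:400] if k=="scene" else f[80:280,220:490],None,fx=1.45,fy=1.45*2,interpolation=cv2.INTER_CUBIC) if 0 else cv2.resize(f[110:290,140:340] if k=="scene" else f[80:260,240:440],None,fx=2,fy=2,interpolation=cv2.INTER_CUBIC))
cv2.imwrite("pics/a.png",np.hstack(ims))
E
```

```text
[-0.05972829  0.62812345 -1.45814188]
```

View pics/a.png

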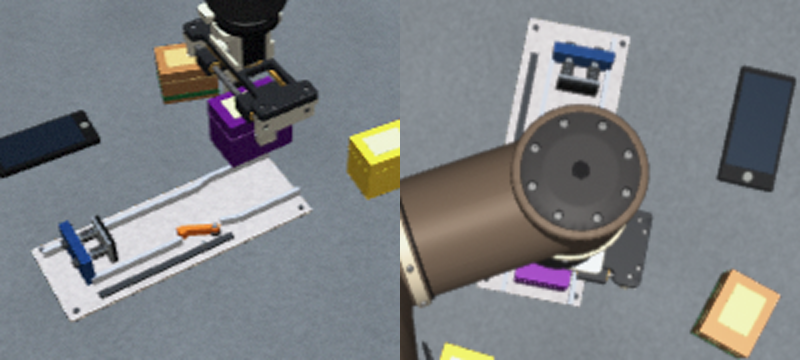

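The carton is held over the bay, level and in line with the nest. I'll lower it and release.

Call:
apply_moves(
  targets=[
    [0.5, 0, 0, 0.025, 0, 0, 0],
    [0.5, 0, 0, 0.025, 0, 0, 0],
    [0.5, 0, 0, 0.02, 0, 0, 0],
    [0.5, 0, 0, 0.012, 0, 0, 0],
    [0.5, 0, 0, 0.006, 0, 0, 0],
    [0.5, 0, 0, 0.003, 0, 0, 0],
    [0.5, 0, 0, 0.001, 0, 0, 0],
    [0.5, 0, 0, 0, 0, 0, 0],
    [0.5, 0, 0, 0, 0, 0, 0],
  ],
)

```text
time_s: 7.17
tcp_pos: [0.5119, -0.0439, 0.0594]
eef_rot: [180.0, 0.1, 167.4]
contact_force: [-0.0, 0.6, -2.4]
gripper_width: 0.0599
gripper_force: 20.0
```

Call:
apply_moves(
  targets=[
    [0.5, 0, 0, 0.001, 0, 0, 0],
    [0.5, 0, 0, 0.001, 0, 0, 0],
    [0.5, 0, 0, 0, 0, 0, 0],
    [1, 0, 0, 0, 0, 0, 0],
    [1, 0, 0, 0, 0, 0, 0],
    [1, 0, 0, 0, 0, 0, 0],
    [1, 0, 0, 0, 0, 0, 0],
    [1, 0, 0, 0, 0, 0, 0],
    [1, 0, 0, -0.015, 0, 0, 0],
    [1, 0, 0, -0.025, 0, 0, 0],
    [1, 0, 0, -0.03, 0, 0, 0],
    [1, 0, 0, -0.03, 0, 0, 0],
    [1, 0.03, 0, 0, 0, 0, 0],
    [1, 0.03, 0, 0, 0, 0, 0],
    [0, 0.03, 0, 0, 0, 0, 0],
    [0, 0.03, 0, 0, 0, 0, 0],
    [0, 0, 0, 0, 0, 0, 0],
    [0, 0, 0, 0, 0, 0, 0],
    [0, 0, 0, 0, 0, 0, 0],
  ],
)

```text
time_s: 8.75
tcp_pos: [0.3947, -0.0174, 0.1571]
eef_rot: [180.0, 0.1, 167.4]
contact_force: [0.2, -0.0, -0.3]
gripper_width: 0.0602
gripper_force: 0.0
```

```bash
python3 - <<'E'
from h import *
O=np.array([.46075,-.0227]);e=np.array([.9757,-.2190]);n=np.array([.2190,.9757])
s=get_state();d=s["tcp_pos"][:2]-O;print(s["tcp_pos"],s["eef_rot"],"lane",d@e,d@n+.0098,s["gripper_width"])
ims=[]
for k in("scene","top"):
    c=capture(k);f=c["frame"][:,:,::-1];P=pts(c);d=P[...,:2]-O
    m=mask(c,(130,90,40),(155,255,255),(100,80,460,300))>0
    m&=(abs(P[...,2]-.076)<.006);q=np.c_[(d@e)[m],(d@n)[m]+.0098]*1000
    print(k,m.sum(),q.min(0) if m.any() else 0,q.max(0) if m.any() else 0, rect(q/1000) if m.any() else 0)
    ims.append(cv2.resize(f[110:290,140:340] if k=="scene" else f[80:260,240:440],None,fx=2,fy=2,interpolation=cv2.INTER_CUBIC))
cv2.imwrite("pics/b.png",np.hstack(ims))
E
```

```text
[ 0.39473356 -0.01742422  0.15705486] [1.79956740e+02 7.61406366e-02 1.67388882e+02] lane -0.06556763779065893 0.0004899777798013181 0.06020186721103553
scene 387 [  7.37310618 -32.19889224] [98.68144225 32.2263704 ] (array([53.2,  0.1]), array([91.3, 64.3]), -0.47)
top 337 [ 17.33650773 -27.91750358] [96.06330459 31.16490738] (array([56.8,  1.6]), array([78.4, 59.1]), 0.49)
```

View pics/b.png

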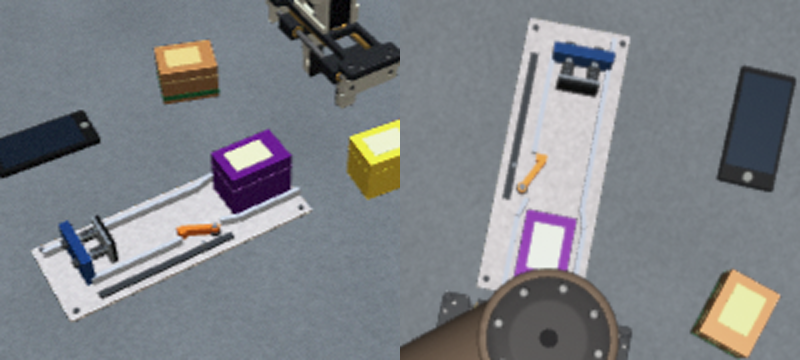

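The carton stands in the bay at lane (53, 0) mm and the catch is shut. I'll close the fingers and go down behind the carton.

Call:
apply_moves(
  targets=[
    [0, 0, 0, 0, 0, 0, 0],
    [0, 0, 0, 0, 0, 0, 0],
    [0, 0, 0, 0, 0, 0, 0],
    [0, 0, 0, 0, 0, 0, 0],
    [0, 0, 0, 0.025, 0, 0, 0],
    [0, 0, 0, 0.025, 0, 0, 0],
    [0, 0, 0, 0.025, 0, 0, 0],
    [0, 0, 0, 0.02, 0, 0, 0],
    [0, 0, 0, 0.014, 0, 0, 0],
    [0, 0, 0, 0, 0, 0, 0],
    [0, 0, 0, 0, 0, 0, 0],
  ],
)

```text
time_s: 9.77
tcp_pos: [0.3938, -0.018, 0.0472]
eef_rot: [-179.9, -0.1, 167.3]
contact_force: [0.2, 0.3, 1.3]
gripper_width: 0.0003
gripper_force: 0.0
```

Call:
apply_moves(
  targets=[
    [0, -0.016, 0, 0, 0, 0, 0],
    [0, -0.016, 0, 0, 0, 0, 0],
    [0, -0.01, 0, 0, 0, 0, 0],
    [0, -0.005, 0, 0, 0, 0, 0],
    [0, -0.005, 0, 0, 0, 0, 0],
    [0, -0.005, 0, 0, 0, 0, 0],
    [0, -0.005, 0, 0, 0, 0, 0],
    [0, -0.005, 0, 0, 0, 0, 0],
    [0, -0.005, 0, 0, 0, 0, 0],
    [0, 0, 0, 0, 0, 0, 0],
  ],
)

```text
time_s: 10.6
tcp_pos: [0.4653, -0.0335, 0.0476]
eef_rot: [180.0, 0.0, 167.3]
contact_force: [0.0, -0.1, 0.2]
gripper_width: 0.0005
gripper_force: 0.0
```

Call:
apply_moves(
  targets=[
    [0, -0.006, 0, 0, 0, 0, 0],
    [0, -0.006, 0, 0, 0, 0, 0],
    [0, -0.006, 0, 0, 0, 0, 0],
    [0, -0.006, 0, 0, 0, 0, 0],
    [0, -0.006, 0, 0, 0, 0, 0],
    [0, -0.006, 0, 0, 0, 0, 0],
    [0, -0.006, 0, 0, 0, 0, 0],
    [0, -0.006, 0, 0, 0, 0, 0],
    [0, -0.006, 0, 0, 0, 0, 0],
    [0, -0.006, 0, 0, 0, 0, 0],
  ],
)

```text
time_s: 11.43
tcp_pos: [0.5232, -0.0469, 0.0474]
eef_rot: [-180.0, -0.0, 167.3]
contact_force: [-2.7, -0.3, -0.0]
gripper_width: 0.0002
gripper_force: 1.0
```

```bash
cat > look.py <<'E'
import sys
from h import *
O=np.array([.46075,-.0227]);e=np.array([.9757,-.2190]);n=np.array([.2190,.9757])
s=get_state();d=s["tcp_pos"][:2]-O;print("lane tcp",d@e,d@n+.0098,"F along",s["contact_force"][:2]@e,s["contact_force"])
c=capture("scene");f=c["frame"][:,:,::-1];P=pts(c);d=P[...,:2]-O
m=mask(c,(130,90,40),(155,255,255),(100,80,460,300))>0
m&=(abs(P[...,2]-.076)<.006);q=np.c_[(d@e)[m],(d@n)[m]+.0098]*1000
print(m.sum(),q.min(0),q.max(0),rect(q/1000))
cv2.imwrite(sys.argv[1],cv2.resize(f[130:290,140:340],None,fx=3,fy=3,interpolation=cv2.INTER_CUBIC))
E
python3 look.py pics/c.png
```

```text
lane tcp 0.06623658367097902 -0.00015154790394096215 F along -2.58695445418911 [-2.71276569 -0.27347504 -0.01130836]
326 [ 82.5646812  -34.42485086] [169.4008254   31.60059817] (array([124.8,  -0.9]), array([86.8, 63.6]), -2.46)
```

View pics/c.png

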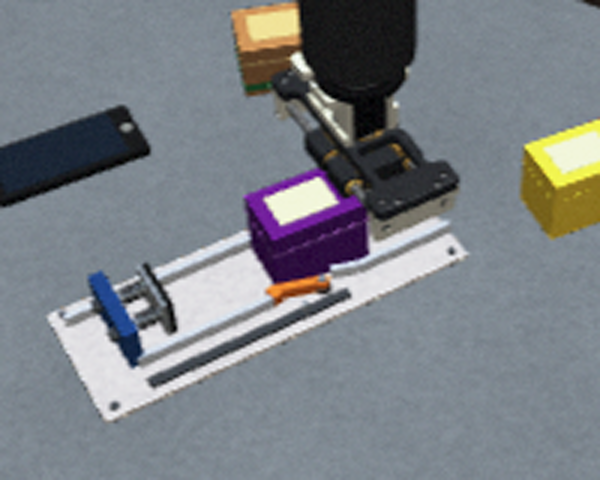

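The view shows the carton between the funnelled walls with the catch swung aside. The pad is still free, and the sliding force is about 2.6 N.

Call:
apply_moves(
  targets=[
    [0, -0.006, 0, 0, 0, 0, 0],
    [0, -0.006, 0, 0, 0, 0, 0],
    [0, -0.006, 0, 0, 0, 0, 0],
    [0, -0.006, 0, 0, 0, 0, 0],
    [0, -0.006, 0, 0, 0, 0, 0],
    [0, -0.006, 0, 0, 0, 0, 0],
    [0, -0.006, 0, 0, 0, 0, 0],
    [0, -0.006, 0, 0, 0, 0, 0],
    [0, -0.006, 0, 0, 0, 0, 0],
    [0, -0.006, 0, 0, 0, 0, 0],
    [0, -0.006, 0, 0, 0, 0, 0],
    [0, -0.004, 0, 0, 0, 0, 0],
    [0, -0.002, 0, 0, 0, 0, 0],
    [0, 0, 0, 0, 0, 0, 0],
  ],
)

```text
time_s: 12.65
tcp_pos: [0.5939, -0.0625, 0.0476]
eef_rot: [180.0, 0.0, 167.3]
contact_force: [-0.8, 0.4, -0.3]
gripper_width: 0.0005
gripper_force: 0.0
```

```bash
python3 look.py pics/d.png
```

```text
lane tcp 0.13862970938506988 0.00015294748594061984 F along -0.8776757667013882 [-0.81391641  0.38144988 -0.30227672]
314 [157.64284623 -34.60119171] [240.00396767  27.94282714] (array([200.1,  -3.3]), array([81.9, 62.5]), 3.03)
```

Call:
apply_moves(
  targets=[
    [0, -0.002, 0, 0, 0, 0, 0],
    [0, -0.002, 0, 0, 0, 0, 0],
    [0, -0.002, 0, 0, 0, 0, 0],
    [0, -0.002, 0, 0, 0, 0, 0],
    [0, -0.002, 0, 0, 0, 0, 0],
    [0, -0.002, 0, 0, 0, 0, 0],
  ],
)

```text
time_s: 13.2
tcp_pos: [0.605, -0.065, 0.0476]
eef_rot: [180.0, -0.0, 167.3]
contact_force: [-2.3, 1.9, 1.8]
gripper_width: 0.0003
gripper_force: 1.3
```

Call:
apply_moves(
  targets=[
    [0, -0.001, 0, 0, 0, 0, 0],
    [0, -0.001, 0, 0, 0, 0, 0],
    [0, -0.001, 0, 0, 0, 0, 0],
  ],
)

```text
time_s: 13.45
tcp_pos: [0.6079, -0.0657, 0.0475]
eef_rot: [180.0, -0.0, 167.3]
contact_force: [-3.2, 2.8, 1.4]
gripper_width: 0.0003
gripper_force: 1.3
```

Call:
apply_moves(
  targets=[
    [0, -0.001, 0, 0, 0, 0, 0],
    [0, -0.001, 0, 0, 0, 0, 0],
    [0, -0.001, 0, 0, 0, 0, 0],
  ],
)

```text
time_s: 13.7
tcp_pos: [0.6108, -0.0664, 0.0476]
eef_rot: [180.0, -0.0, 167.3]
contact_force: [-1.5, 1.8, 0.8]
gripper_width: 0.0006
gripper_force: 1.3
```

Call:
apply_moves(
  targets=[
    [0, -0.001, 0, 0, 0, 0, 0],
    [0, -0.001, 0, 0, 0, 0, 0],
    [0, -0.001, 0, 0, 0, 0, 0],
  ],
)

```text
time_s: 13.95
tcp_pos: [0.6138, -0.0671, 0.0475]
eef_rot: [-180.0, -0.0, 167.3]
contact_force: [-1.8, 1.1, 0.5]
gripper_width: 0.0004
gripper_force: 1.2
```

Call:
apply_moves(
  targets=[
    [0, -0.001, 0, 0, 0, 0, 0],
    [0, -0.001, 0, 0, 0, 0, 0],
    [0, 0, 0, 0, 0, 0, 0],
  ],
)

```text
time_s: 14.2
tcp_pos: [0.6159, -0.0676, 0.0476]
eef_rot: [180.0, 0.0, 167.3]
contact_force: [-0.4, 0.6, 0.2]
gripper_width: 0.0007
gripper_force: 0.6
```

Call:
apply_moves(
  targets=[
    [0, -0.001, 0, 0, 0, 0, 0],
    [0, -0.001, 0, 0, 0, 0, 0],
    [0, -0.001, 0, 0, 0, 0, 0],
  ],
)

```text
time_s: 14.45
tcp_pos: [0.6184, -0.0681, 0.0475]
eef_rot: [-180.0, -0.0, 167.3]
contact_force: [-3.7, 3.7, 2.1]
gripper_width: 0.0005
gripper_force: 2.0
```

Call:
apply_moves(
  targets=[
    [0, -0.001, 0, 0, 0, 0, 0],
    [0, -0.001, 0, 0, 0, 0, 0],
    [0, 0, 0, 0, 0, 0, 0],
  ],
)

```text
time_s: 14.7
tcp_pos: [0.6201, -0.0685, 0.0475]
eef_rot: [-180.0, -0.1, 167.3]
contact_force: [-4.1, 2.9, 2.2]
gripper_width: 0.0006
gripper_force: 2.4
```

```bash
python3 look.py pics/e.png
```

```text
lane tcp 0.1655144018182271 -1.907299344730551e-05 F along -4.619874211575221 [-4.07495307  2.94037673  2.22119116]
308 [185.66889296 -35.81951207] [266.40690754  28.00941843] (array([226.3,  -3.9]), array([80.5, 63.9]), 0.83)
```

View pics/e.png

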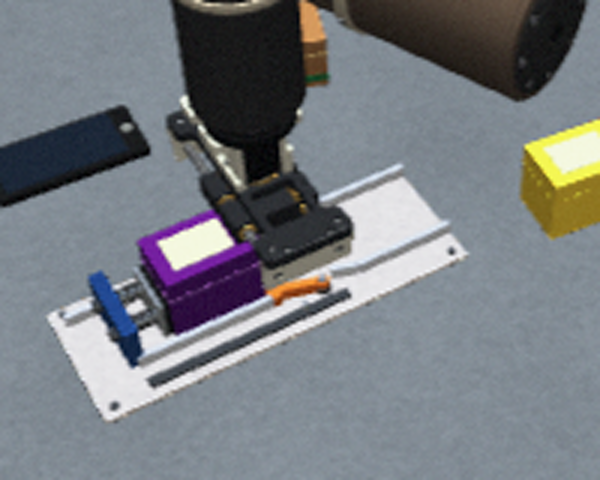

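The carton is now against the pad with the catch still aside, at about 4.6 N. I'll continue in 1 mm steps.

Call:
apply_moves(
  targets=[
    [0, -0.001, 0, 0, 0, 0, 0],
    [0, -0.001, 0, 0, 0, 0, 0],
    [0, -0.001, 0, 0, 0, 0, 0],
    [0, 0, 0, 0, 0, 0, 0],
  ],
)

```text
time_s: 15.08
tcp_pos: [0.6223, -0.069, 0.0475]
eef_rot: [-180.0, -0.1, 167.3]
contact_force: [-7.5, 5.4, 5.1]
gripper_width: 0.0004
gripper_force: 4.0
```

Call:
apply_moves(
  targets=[
    [0, -0.001, 0, 0, 0, 0, 0],
    [0, -0.001, 0, 0, 0, 0, 0],
    [0, 0, 0, 0, 0, 0, 0],
  ],
)

```text
time_s: 15.33
tcp_pos: [0.6238, -0.0693, 0.0475]
eef_rot: [-180.0, -0.2, 167.3]
contact_force: [-9.2, 5.7, 7.2]
gripper_width: 0.0005
gripper_force: 5.0
```

Call:
apply_moves(
  targets=[
    [0, -0.001, 0, 0, 0, 0, 0],
    [0, 0, 0, 0, 0, 0, 0],
  ],
)

```text
time_s: 15.5
tcp_pos: [0.6245, -0.0695, 0.0476]
eef_rot: [-180.0, -0.2, 167.3]
contact_force: [-10.0, 5.0, 8.1]
gripper_width: 0.0004
gripper_force: 5.6
```

Call:
apply_moves(
  targets=[
    [0, -0.001, 0, 0, 0, 0, 0],
    [0, 0, 0, 0, 0, 0, 0],
  ],
)

```text
time_s: 15.67
tcp_pos: [0.6253, -0.0697, 0.0475]
eef_rot: [-180.0, -0.2, 167.3]
contact_force: [-11.5, 6.1, 8.5]
gripper_width: 0.0006
gripper_force: 5.9
```

Call:
apply_moves(
  targets=[
    [0, -0.001, 0, 0, 0, 0, 0],
    [0, 0, 0, 0, 0, 0, 0],
  ],
)

```text
time_s: 15.83
tcp_pos: [0.6261, -0.0699, 0.0475]
eef_rot: [-180.0, -0.2, 167.3]
contact_force: [-11.0, 7.8, 9.1]
gripper_width: 0.0
gripper_force: 6.4
```

```bash
python3 look.py pics/f.png
```

```text
lane tcp 0.17161842227854596 -2.522338110668744e-05 F along -12.403852026637876 [-10.97154232   7.75761729   9.11256285]
314 [193.06355875 -35.59102304] [272.45397204  28.41847611] (array([233.2,  -2.9]), array([78.7, 64.4]), 1.46)
```

View pics/f.png

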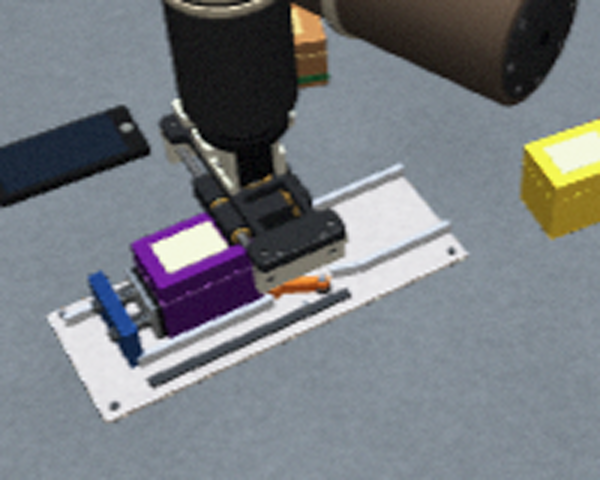

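The catch looks as if it has swung back in behind the carton. I'll compare the orange pixels with the shut and open images.

```bash
python3 - <<'E'
import cv2,numpy as np
a=cv2.resize(cv2.imread("pics/scene0.png")[130:290,140:340],None,fx=3,fy=3,interpolation=cv2.INTER_CUBIC)
for n,i in [("shut",a)]+[(k,cv2.imread(f"pics/{k}.png")) for k in "cef"]:
    m=cv2.inRange(cv2.cvtColor(i,cv2.COLOR_BGR2HSV),(5,150,120),(20,255,255));m[:260]=0;m[:,:240]=0;m[:,345:]=0
    v,u=np.nonzero(m);print(n,len(u),[(x,int(v[u==x].min()),int(v[u==x].max())) for x in (270,280,290,300,310,320) if (u==x).any()])
E
```

```text
shut 626 [(270, 281, 292), (280, 279, 294), (290, 279, 292), (300, 278, 290), (310, 277, 290), (320, 283, 286)]
c 747 [(270, 288, 293), (280, 283, 298), (290, 281, 295), (300, 279, 293), (310, 277, 292), (320, 283, 286)]
e 692 [(270, 290, 293), (280, 285, 303), (290, 283, 296), (300, 281, 294), (310, 280, 292), (320, 283, 287)]
f 563 [(270, 291, 292), (280, 286, 294), (290, 281, 292), (300, 277, 290), (310, 278, 290), (320, 283, 286)]
```

The orange outline in the latest picture matches the shut position, so it has clicked. I'll back off.

Call:
apply_moves(
  targets=[
    [0, 0.003, 0, 0, 0, 0, 0],
    [0, 0.003, 0, 0, 0, 0, 0],
    [0, 0.006, 0, 0, 0, 0, 0],
    [0, 0.01, 0, 0, 0, 0, 0],
    [0, 0.02, 0, 0, 0, 0, 0],
    [0, 0.02, 0, 0, 0, 0, 0],
    [0, 0, 0, -0.02, 0, 0, 0],
    [0, 0, 0, -0.03, 0, 0, 0],
    [0, 0, 0, -0.03, 0, 0, 0],
    [0, 0.03, 0, -0.02, 0, 0, 0],
    [0, 0.03, 0, 0, 0, 0, 0],
    [0, 0.03, 0, 0, 0, 0, 0],
    [0, 0, 0, 0, 0, 0, 0],
  ],
)

```text
time_s: 16.97
tcp_pos: [0.475, -0.0371, 0.1478]
eef_rot: [179.9, -0.0, 167.3]
contact_force: [-0.1, -0.3, -1.1]
gripper_width: 0.0001
gripper_force: 0.0
```

```bash
python3 look.py pics/g.png
```

```text
lane tcp 0.017033318446522838 -0.0011188588516302753 F along -0.0022973850250839413 [-0.07885037 -0.34080784 -1.08243837]
444 [177.51742807 -34.05964313] [268.54490697  29.45963038] (array([222.7,  -2.6]), array([90.9, 63.4]), -0.87)
```

View pics/g.png

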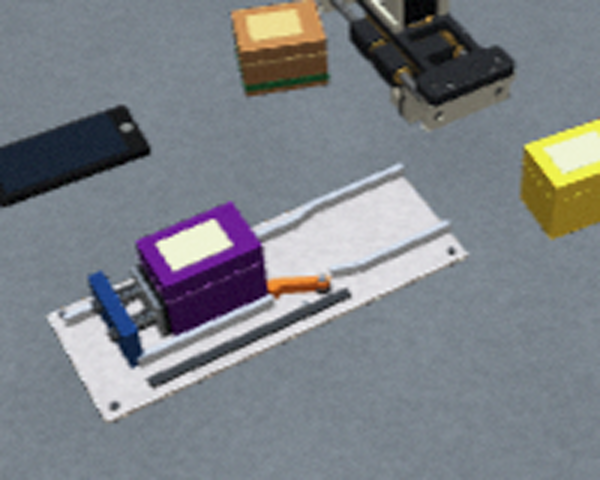

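```bash
python3 - <<'E'
import cv2,numpy as np
a=cv2.resize(cv2.imread("pics/scene0.png")[130:290,140:340],None,fx=3,fy=3,interpolation=cv2.INTER_CUBIC)
for n,i in [("shut",a)]+[(k,cv2.imread(f"pics/{k}.png")) for k in "efg"]:
    m=cv2.inRange(cv2.cvtColor(i,cv2.COLOR_BGR2HSV),(5,150,120),(20,255,255));m[:260]=0;m[:,:240]=0;m[:,345:]=0
    v,u=np.nonzero(m);print(n,len(u),[(x,int(v[u==x].min()),int(v[u==x].max())) for x in range(266,322,6) if (u==x).any()])
from h import *
O=np.array([.46075,-.0227]);e=np.array([.9757,-.2190]);n=np.array([.2190,.9757])
for nm,c in(("start",dict(np.load("pics/top0.npz"))),("now",capture("top"))):
    m=mask(c,(5,150,150),(20,255,255),(280,140,330,190));v,u=np.nonzero(m);d=plane(c,np.c_[u,v],.019)-O;print(nm,len(u),"catch",(d@e).min(),(d@e).max(),(d@n).min()+.0098,(d@n).max()+.0098)
cv2.imwrite("pics/h.png",cv2.resize(c["frame"][85:235,260:380,::-1],None,fx=4,fy=4,interpolation=cv2.INTER_CUBIC))
E
```

```text
shut 626 [(266, 284, 284), (272, 280, 293), (278, 280, 296), (284, 279, 292), (290, 279, 292), (296, 278, 290), (302, 278, 290), (308, 277, 290), (314, 277, 286), (320, 283, 286)]
e 692 [(266, 291, 292), (272, 289, 295), (278, 286, 304), (284, 284, 297), (290, 283, 296), (296, 282, 295), (302, 281, 293), (308, 280, 292), (314, 279, 290), (320, 283, 287)]
f 563 [(272, 290, 293), (278, 287, 296), (284, 284, 292), (290, 281, 292), (296, 279, 290), (302, 277, 290), (308, 278, 290), (314, 277, 289), (320, 283, 286)]
g 699 [(272, 280, 293), (278, 280, 295), (284, 279, 292), (290, 279, 292), (296, 278, 290), (302, 278, 290), (308, 278, 290), (314, 277, 286), (320, 283, 286)]
start 45 catch 0.13543288019479013 0.17434795083960974 0.02144493905381474 0.04100279677806028
now 10 catch 0.16795475534759632 0.17682748683235835 0.02239863980765877 0.029710137797558375
```

View pics/h.png

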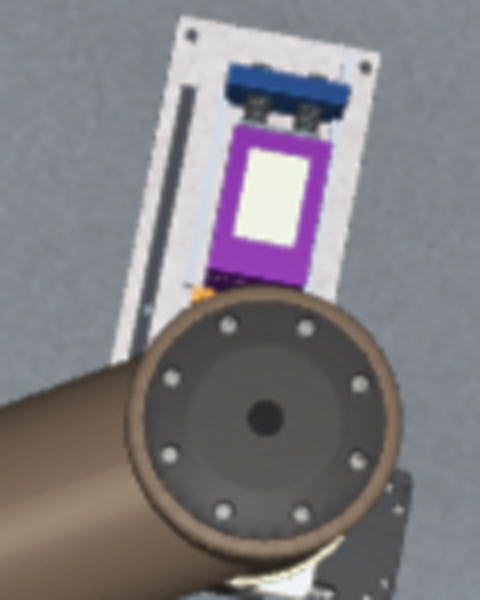

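The catch outline (g) is the same as the shut one. The carton sits in line between the catch and the compressed pad, and the arm is clear.

```bash
python3 -c "
from plant import *
print(close_job())"
```

```text
the job is handed in; nothing more can be done
None
```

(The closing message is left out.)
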